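# Present the gauge ball dish over the light panel

## Robot

A 7-joint arm with a two-finger parallel gripper is mounted at the origin on a cart in front of the work surface, level with it; the furniture and walls round the work are solid. World frame = base frame: x ahead of the robot, y to its left, z up, the work surface at z = 0. Lengths are in mm, angles in rad, forces in N, time in s.
With the tool pointing down it reaches from about 400 to 850 mm from the base axis. Payload 10.4 kg.
Tool frame: the origin (TCP) lies between the finger pads; the fingertips stand 8 mm ahead of it and the grasp point (between the pads) lies 11 mm behind it; z points along the fingers, y is the line along which they close (so a half turn about z gives the same grasp; the last joint's range is limited). The gripper opens to 85 mm and grips with 20 to 120 N. Pads are 22 mm wide; open, the fingers measure 114 mm over their backs; the gripper's body (76 mm by 85 mm) begins 54 mm behind the grasp point. The pads swing forward as they close: fully open they stand 13 mm farther back than shut.
Start: joints at [-1.198, 0.332, -0.065, 1.46, 0.022, 1.35, -0.088], TCP at [240.956, 576.707, 239.338] pointing down, gripper open.
Joint ranges: [-2.6, 2.6], [-0.5, 2.12], [-1.47, 1.34], [0.16, 2.42], [-1.27, 4.41], [0.06, 2.06], [-2.6, 2.6]. Speed limits (rad/s): [2.22, 2.22, 2.79, 2.79, 3.14, 3.14, 3.14].

## Interface

Orientations are given as a 3x3 rotation matrix whose columns are the frame's x, y, z axes.
In Python, from rig import manip gives the robot as it stands. The module is installed in compiled form; this text tells all that it offers.
- The arm moves only by the tool apply_moves, never from a script. Its argument "steps" is text: rows parted by semicolons, each of 7 numbers parted by spaces: the turn, a rotation vector about the tool's x, y, z in rad, then the shift along the tool's x, y, z in cm, then the closure in counts, from 0 (fully open) to 255 (shut). A call has 1 to 12 rows; each row is the pose to reach, as a shift and turn from the pose commanded when the call began, along the tool's axes at that moment; what a row does not reach only later rows make up. A row lasts 1/8 s, in which the tool goes at most 62.5 mm and 10.7 degrees, less where a joint would pass 70% of its speed; a pose out of reach is approached as far as the arm can. A call with a gripper value outside its range is refused whole. The fingers move at their own pace and stop on an object; "squeeze" is the grip in N (left out, the last holds). Time passes only in rows, so rows that repeat a pose let the fingers close. It gives the time, the measured TCP pose, the force, the opening and the grip force at its end, in the units of the state.
- manip.state(): the state, without advancing time (a new reading comes with each control period).
- manip.snapshot(name): name is "side" or "top" or "wrist"; returns a dict with "image" (480x640x3 uint8, red, green, blue), "vfov" (degrees; the focal length in pixels is half the picture's height over the tangent of half this angle, whatever the lens; pixels are square), "cx", "cy" (the principal point, pixels), "R" (3x3) and "t" (3): a world point X has camera coordinates R X + t. Camera axes: x right, y down, z forward; pixel columns grow to the right and rows downward; lengths in mm; the calibration is good to about 2 mm. A picture is of the moment at which its call begins. There is no depth.
- manip.close_job(): hands the job in; it is judged then, once.
The state is a dict: "clock": time; "joint_positions": joint angles; "joint_vel": joint speeds; "tau": joint torques, N m; "eef_pos": TCP position; "eef_rot": TCP orientation; "contact_force": force on the tool from outside, world axes, zero at the start; "torque": the same for the moment, N m; "finger_gap": finger opening in mm; "grasp_force": force on a finger pad.
Only numpy, scipy, OpenCV 4.12 (cv2) and the standard library are available. Lean on these libraries where they do the work, as an engineer would, in place of code of your own. Each camera call takes 0.05 s, during which the arm holds its last target. There are 200 camera calls.

## Task

Take the small dish with the loose steel ball by its black handle, draw it out of the aluminium guide channel through the open end (its foot runs under the channel's lips), lift it and give it about a quarter turn, so that its red pointer points the same way as the red bar at the edge of the white light panel, seen from the panel's middle. Finish while still holding the dish in the gripper, level and quite still, centred over the panel with its underside about 5 cm above it, with the ball at rest in the middle of the dish. Keep the dish level and move gently, so that the ball never rolls away from the middle; do not touch the ball, and leave the other things on the bench where they are.

Things in the scene. Friction and masses are not known exactly. Their poses are not given: they have to be found in the camera images.
- dish_grip (a point): Centre of the loose dish's handle grip, 86 mm straight above the centre of its underside. Black ribbed block, 52 long (dish x) x 16 wide (y) x 26 high, on a thin steel bail (6 mm rod, legs at x = +-48 mm); grasp it across its width from above. The ball's top is 53 mm below this point: keep fingertips less than 40 mm below it. Axes as the dish: z up, red pointer towards -x.
- dish_pointer (a point): Red tab on the rim of the dish's flange, 60 mm from the dish's axis in the dish's -x direction, 3 mm above its underside; it shows which way the dish points.
- dish: The loose dish, 0.25 kg, balanced under its grip; origin at the centre of its underside. Aluminium foot flange 108 dia x 6; on it a blue conical bowl 84 dia, rim 21 high, floor sloping 10 degrees to the middle. Red pointer in its -x direction. Starts on the bench inside the channel, pointer roughly towards the mouth.
- ball_center (a point): Centre of the loose polished steel ball, 25.4 dia, 0.067 kg, that rests in the middle of the dish (its centre then 20 mm above the dish's underside).
- ball: The same steel ball; origin turns with it, use its centre instead.
- channel: Aluminium guide fixed to the bench, 135 wide (y), 15 high; origin on the bench, on its centre line. Open mouth at x = -60 mm, closed back at +90. Inner walls y = +-57.5; lips at z 10 to 15 reach in to y = +-45 over the dish's flange, so it can be lifted only once its centre is beyond x = -115 mm. No floor: the dish slides on the bench with 3 mm play at the sides, 4 above.
- panel: Light panel fixed to the bench, 160x160x12, black frame, white top 128x128 with a small grey cross in the middle; origin at the centre of its underside. A red bar (34x9x3) lies on its margin and points in its -x direction, from the centre outward.
- panel_top (a point): Centre of the panel's top face, 12 mm above the bench; axes of the panel.
- tape_roll: Bystander, not to be moved: clear-yellow tape roll, 48 dia x 18 mm; origin at the centre of its underside.
- setting_ring: Bystander, not to be moved: black steel setting ring lying flat, 72 dia x 18 mm; origin at the centre of its underside.
- snap_gauge: Bystander, not to be moved: flat grey horseshoe snap gauge, 104x104x11 mm; origin at the centre of its underside.
- magnet: Bystander, not to be moved: black pot magnet with a knob, 43 dia x 37 high mm; origin at the centre of its underside.
- bolt: Bystander, not to be moved: steel hexagon bolt standing on its head, 20 wide x 41 high mm; origin at the centre of its underside.
- dial: Bystander, not to be moved: dial indicator lying flat, 138x57x22 mm; origin at the centre of its underside.

How it is judged:
By the outcome, as a careful person would: the job done as asked, in the order asked, and still so for the second after the job is handed in, while the arm keeps its last pose, push and grip.
It also fails if it takes over 58 s, if anything falls off the work surface, if the arm or the gripper's body presses on something with over 40 N, if the wrist force passes 120 N, or if a joint passes its speed limit or range.

## Working session

There is one attempt and no reset: what is moved stays moved. The work goes in short steps, Python scripts to look and compute and a tool call to move; the robot and the scene stay as the last step left them, time stands still between calls to the robot, and variables do not carry over. Pictures are saved under pics/ and viewed, at most 10 in all, crops included, and the job is handed in when it is done.

Besides the shell and the picture viewer there is one more tool, called after "Emit:" as name(argument=value, ...) on one line, values as JSON. apply_moves: Moves the arm, as the interface text tells. Its arguments: {"type":"object","properties":{"steps":{"type":"string"},"squeeze":{"type":"number"}},"required":["steps"]}

```bash
mkdir -p pics; cat > h.py <<'E'
from rig import manip
import numpy as np, cv2, pickle
def snap(n,f):
    s=manip.snapshot(n); cv2.imwrite('pics/'+f+'.png',s['image'][:,:,::-1]); pickle.dump(s,open('pics/'+f+'.pkl','wb')); return s
def load(f): return pickle.load(open('pics/'+f+'.pkl','rb'))
def ray(s,u,v,z):
    f=240/np.tan(np.radians(s['vfov'])/2); R=np.array(s['R']);t=np.array(s['t'])
    d=R.T@np.array([(u-s['cx'])/f,(v-s['cy'])/f,1]); c=-R.T@t
    return np.round(c+d*(z-c[2])/d[2],1)
def proj(s,X):
    f=240/np.tan(np.radians(s['vfov'])/2); p=np.array(s['R'])@np.array(X)+np.array(s['t'])
    return np.round([s['cx']+f*p[0]/p[2],s['cy']+f*p[1]/p[2]],1)
E
python3 - <<'E'
from h import *
snap('top','top0');snap('side','side0')
s=manip.state();print(s['clock'],s['eef_pos'],np.round(s['eef_rot'],3),s['finger_gap'])
E
```

```text
0.1 [240.85273522 576.39166414 238.61317859] [[-0.923  0.386 -0.   ]
 [ 0.386  0.923 -0.001]
 [-0.    -0.001 -1.   ]] 85.57418935742396
```

View pics/top0.png

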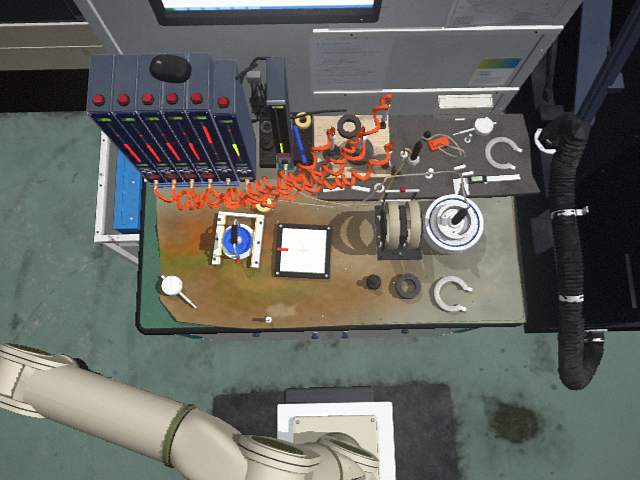

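View pics/side0.png

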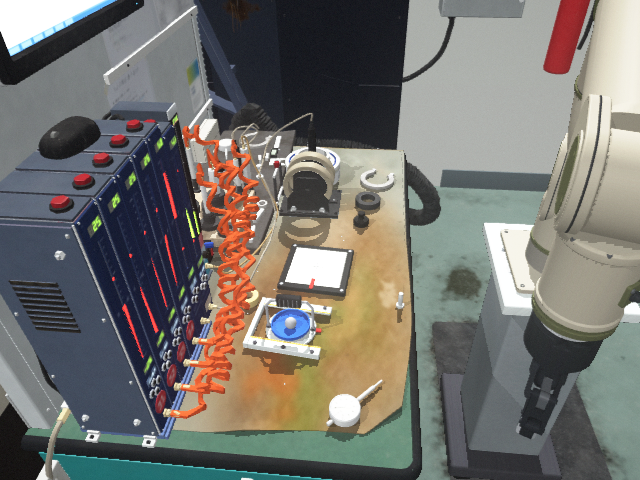

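The top view shows the channel at about (240,240) with its mouth towards the robot, and the dish pointer near (238,262). The panel is at about (303,250), with its red bar on the left at (282,249). Next I'll enlarge that part.

```bash
python3 - <<'E'
from h import *
s=load('top0');im=s['image'][195:285,200:340,::-1]
cv2.imwrite('pics/c1.png',cv2.resize(im,None,fx=5.7,fy=5.7,interpolation=cv2.INTER_CUBIC))
s2=load('side0')
print(-np.array(s['R']).T@s['t'],-np.array(s2['R']).T@s2['t'])
im=s2['image'][225:370,230:370,::-1]
cv2.imwrite('pics/c2.png',cv2.resize(im,None,fx=4,fy=4,interpolation=cv2.INTER_CUBIC))
E
```

```text
[ 239.88167701   47.99829576 1561.49692164] [459.92382081 961.64012914 805.35530882]
```

View pics/c1.png

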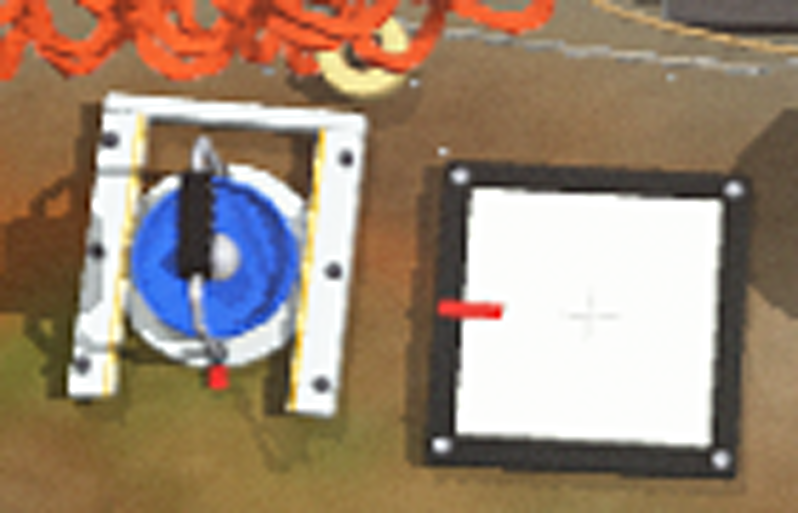

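View pics/c2.png

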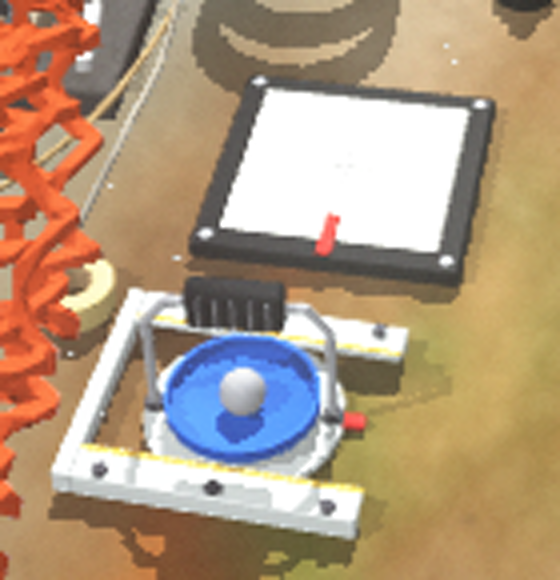

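```bash
cat > m.py <<'E'
from h import *
s=load('top0');q=load('side0')
T=lambda u,v,z:ray(s,200+(u+.5)/5.7-.5,195+(v+.5)/5.7-.5,z)
S=lambda u,v,z:ray(q,230+(u+.5)/4-.5,225+(v+.5)/4-.5,z)
for n,p in dict(BL=(106,93,15),BR=(367,116,15),FL=(68,396,15),FR=(335,416,15),ball=(224,257,20),ptr=(219,377,6),grip=(195,224,99),p1=(450,163,12),p2=(750,182,12),p3=(735,477,12),p4=(427,462,12),cross=(590,316,12),bo=(438,308,15),bi=(503,312,15)).items(): print(n,T(*p))
for n,p in dict(ball=(243,391,20),grip=(235,305,86),ptr=(354,421,6),cross=(344,165,12),bo=(324,250,15),bi=(333,216,15)).items(): print('S',n,S(*p))
E
python3 m.py
```

```text
BL [706.4 328.4  15. ]
BR [690.8 192.4  15. ]
FL [545.9 345.2  15. ]
FR [532.5 209.   15. ]
ball [615.8 265.5  20. ]
ptr [555.9 269.5   6. ]
grip [613.5 268.6  99. ]
p1 [665.4 149.6  12. ]
p2 [651.6  -5.9  12. ]
p3 [496.9   6.1  12. ]
p4 [508.2 162.5  12. ]
cross [582.3  78.3  12. ]
bo [587.6 156.1  15. ]
bi [584.8 122.8  15. ]
S ball [614.4 270.6  20. ]
S grip [614.6 271.8  86. ]
S ptr [555.1 273.8   6. ]
S cross [583.4  78.3  12. ]
S bo [585.8 155.7  15. ]
S bi [584.1 126.9  15. ]
```

Top and side views agree to about 4 mm. The dish is at about (615,269) with its x-axis at about -0.06 rad. The channel axis is at about -0.105 rad. The panel centre is at about (582,78), with its bar pointing along +1.49 rad. I'll move above the dish now.

Emit:
apply_moves(steps="0 0 -0.01 -1.4 -0.4 0.1 0; 0 0 -0.03 -4.6 -1.4 0.3 0; 0 0 -0.07 -9.3 -2.8 0.8 0; 0 0 -0.1 -14.4 -4.3 1.2 0; 0 0 -0.14 -19.5 -5.9 1.6 0; 0 0 -0.18 -25 -7.5 2.1 0; 0 0 -0.22 -30.6 -9.2 2.6 0; 0 0 -0.26 -35.7 -10.7 3 0; 0 0 -0.29 -40.4 -12.1 3.4 0; 0 0 -0.31 -43.6 -13.1 3.7 0; 0 0 -0.33 -45.4 -13.7 3.8 0; 0 0 -0.335 -46.4 -13.9 3.9 0")

```text
clock: 1.6
eef_pos: [616.5, 267.3, 200.0]
eef_rot: [[-0.998, 0.063, -0.0], [0.063, 0.998, -0.001], [0.0, -0.001, -1.0]]
contact_force: [0.0, 0.8, -0.3]
finger_gap: 85.4
grasp_force: 0.0
```

```bash
python3 - <<'E'
from h import *
w=snap('wrist','w1');snap('top','top1')
s=manip.state();print(s['clock'],s['eef_pos'],np.round(s['eef_rot'],4),s['contact_force'],np.round(s['joint_positions'],2))
for z,X in [('ball',(615,268.5,20)),('grip',(614.5,270,99)),('ptr',(555.5,272,6))]: print(z,proj(w,X))
E
```

```text
1.7 [616.0917506  268.20380038 199.97679303] [[-9.98e-01  6.25e-02 -2.00e-04]
 [ 6.25e-02  9.98e-01 -6.00e-04]
 [ 2.00e-04 -6.00e-04 -1.00e+00]] [-0.21743125  0.16681838  0.23414412] [-0.57  0.46  0.13  1.38 -0.06  1.31  1.07]
ball [319.  208.6]
grip [322.2 236.5]
ptr [318.7 130.6]
```

View pics/w1.png

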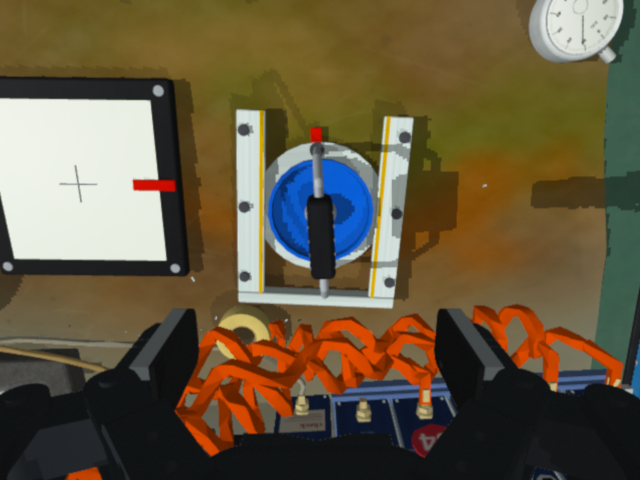

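The wrist view shows the grip block centred at (321,237), the pointer at (317,133), the panel cross at (78,184) and the bar from (134,185) to (176,185).

```bash
python3 - <<'E'
from h import *
w=load('w1')
for n,p in dict(grip=(321,237,99),gf=(319,198,99),gb=(322,277,99),ptr=(317,134,6),fFL=(250,110,15),cross=(78,184,12),bi=(134,185,15),bo=(176,185,15),chFi=(266,111,15),chBi=(264,291,15),chFr=(385,117,15),chBr=(370,297,15),flL=(264,205,6),flR=(379,205,6)).items(): print(n,ray(w,*p))
print(proj(w,(616,268.2,75)))
E
```

```text
grip [614.8 269.2  99. ]
gf [590.6 269.5  99. ]
gb [641.1 268.3  99. ]
ptr [558.  270.5   6. ]
fFL [536.8 221.1  15. ]
cross [584.4  76.5  12. ]
bi [587.6 122.6  15. ]
bo [589.8 156.   15. ]
chFi [538.3 233.1  15. ]
chBi [685.7 216.6  15. ]
chFr [548.4 322.8  15. ]
chBr [697.2 307.7  15. ]
flL [612.3 223.    6. ]
flR [618.3 318.3   6. ]
[319.2 228.4]
```

Emit:
apply_moves(steps="0 0 -0.005 0 0 0.5 0; 0 0 -0.01 0 0 1.5 0; 0 0 -0.015 0 0 3 0; 0 0 -0.018 0 0 4.7 0; 0 0 -0.018 0 0 6.5 0; 0 0 -0.018 0 0 8.3 0; 0 0 -0.018 0 0 9.8 0; 0 0 -0.018 0 0 11 0; 0 0 -0.018 0 0 11.9 0; 0 0 -0.018 0 0 12.4 0; 0 0 -0.018 0 0 12.5 0; 0 0 -0.018 0 0 12.5 0")

```text
clock: 3.2
eef_pos: [615.7, 269.7, 75.7]
eef_rot: [[-0.999, 0.043, 0.001], [0.043, 0.999, 0.0], [-0.001, 0.0, -1.0]]
contact_force: [0.2, -0.4, 0.3]
finger_gap: 85.5
grasp_force: 0.0
```

```bash
python3 - <<'E'
from h import *
w=snap('wrist','w2')
s=manip.state();print(s['clock'],s['eef_pos'],np.round(s['eef_rot'],4),s['contact_force'])
print(proj(w,(614.8,269.2,99)),proj(w,(*s['eef_pos'][:2],99)))
E
```

```text
3.25 [615.79794818 269.68882031  75.82649588] [[-9.991e-01  4.280e-02  8.000e-04]
 [ 4.280e-02  9.991e-01  5.000e-04]
 [-7.000e-04  5.000e-04 -1.000e+00]] [-0.48656492 -0.70509512 -0.5653086 ]
[318.  353.3] [319.7 355.9]
```

View pics/w2.png

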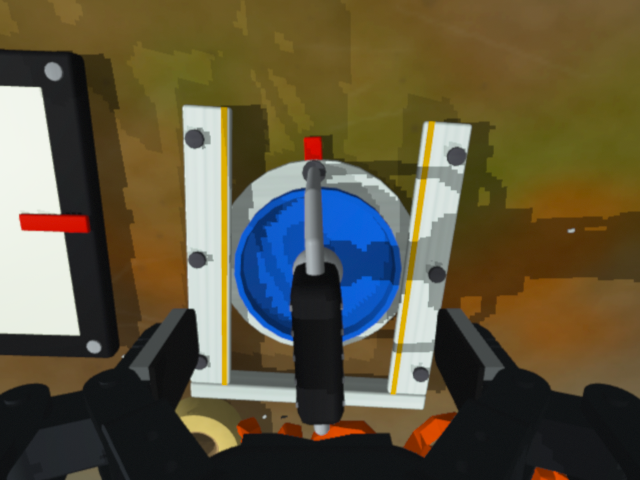

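The grip sits between the open fingers, with its centre column at about 319 against the tool's 320. I'll close slowly.

Emit:
apply_moves(steps="0 0 0 0 0 0 60; 0 0 0 0 0 0 110; 0 0 0 0 0 0 150; 0 0 0 0 0 0 175; 0 0 0 0 0 0 185; 0 0 0 0 0 0 192; 0 0 0 0 0 0 198; 0 0 0 0 0 0 204; 0 0 0 0 0 0 210; 0 0 0 0 0 0 225; 0 0 0 0 0 0 255; 0 0 0 0 0 0 255", squeeze=50)

```text
clock: 4.75
eef_pos: [615.6, 269.9, 75.5]
eef_rot: [[-0.999, 0.043, 0.0], [0.043, 0.999, 0.001], [-0.0, 0.001, -1.0]]
contact_force: [-0.3, 1.6, 3.3]
finger_gap: 15.6
grasp_force: 49.2
```

```bash
python3 - <<'E'
from h import *
w=snap('wrist','w3')
s=manip.state();print(s['clock'],s['eef_pos'],np.round(s['eef_rot'],4),s['contact_force'],s['torque'],s['finger_gap'],s['grasp_force'])
E
```

```text
4.8 [615.59269644 269.92186709  75.54156154] [[-9.991e-01  4.260e-02  4.000e-04]
 [ 4.260e-02  9.991e-01  6.000e-04]
 [-4.000e-04  6.000e-04 -1.000e+00]] [0.71831847 3.74568513 1.40120833] [ 0.57569012 -0.11368112 -0.00146606] 15.482002207965449 49.18487906455994
```

View pics/w3.png

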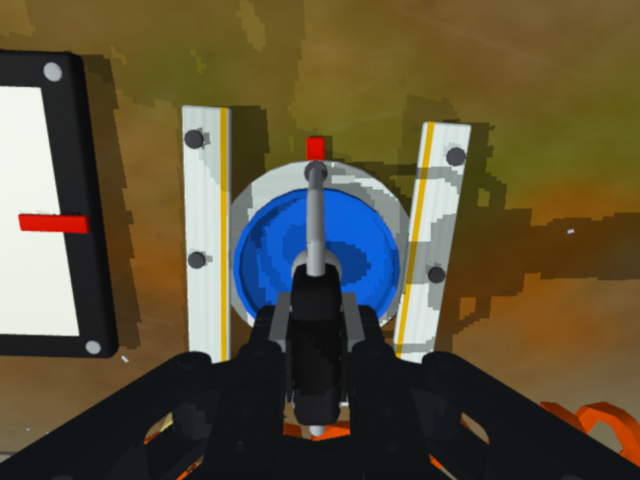

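Gripped: gap 15.5 mm, ball in the middle at (317,262). I'll raise it 1.5 mm to float under the lips and start drawing, checking the forces.

Emit:
apply_moves(steps="0 0 0 0 0 -0.02 255; 0 0 0 0 0 -0.06 255; 0 0 0 0 0 -0.11 255; 0 0 0 0 0 -0.14 255; 0 0 0 0.1 0.006 -0.15 255; 0 0 0 0.3 0.019 -0.15 255; 0 0 0 0.6 0.038 -0.15 255; 0 0 0 1 0.064 -0.15 255; 0 0 0 1.4 0.089 -0.15 255; 0 0 0 1.7 0.108 -0.15 255; 0 0 0 1.9 0.121 -0.15 255; 0 0 0 2 0.127 -0.15 255")

```text
clock: 6.3
eef_pos: [595.5, 271.7, 76.9]
eef_rot: [[-0.999, 0.043, 0.0], [0.043, 0.999, 0.0], [-0.0, 0.0, -1.0]]
contact_force: [0.0, 0.5, -2.6]
finger_gap: 15.4
grasp_force: 48.7
```

```bash
python3 - <<'E'
from h import *
w=snap('wrist','w4')
s=manip.state();print(s['clock'],s['eef_pos'],np.round(s['eef_rot'],4),s['contact_force'],s['torque'],s['finger_gap'],s['grasp_force'])
E
```

```text
6.35 [595.43474975 271.71458939  76.84087767] [[-9.991e-01  4.270e-02  0.000e+00]
 [ 4.270e-02  9.991e-01  1.000e-04]
 [-0.000e+00  1.000e-04 -1.000e+00]] [-0.05957787  0.49317177 -3.833523  ] [-0.02631247  0.00112856 -0.02314427] 15.709289021329353 48.705437779426575
```

View pics/w4.png

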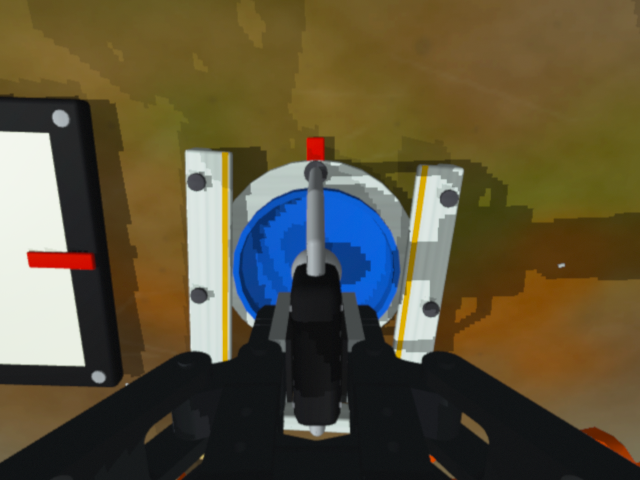

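Floating: about 3.3 N of weight, almost no lateral force or moment, ball still centred at (317,262). I'll draw on.

Emit:
apply_moves(steps="0 0 0 0.1 0.006 0 255; 0 0 0 0.3 0.019 0 255; 0 0 0 0.6 0.038 0 255; 0 0 0 1 0.064 0 255; 0 0 0 1.5 0.095 0 255; 0 0 0 2.1 0.133 0 255; 0 0 0 2.7 0.171 0 255; 0 0 0 3.4 0.216 0 255; 0 0 0 4.1 0.26 0 255; 0 0 0 4.8 0.305 0 255; 0 0 0 5.5 0.349 0 255; 0 0 0 6.2 0.394 0 255")

```text
clock: 7.85
eef_pos: [533.3, 278.3, 76.8]
eef_rot: [[-0.999, 0.043, 0.0], [0.043, 0.999, 0.0], [-0.0, 0.0, -1.0]]
contact_force: [0.6, 0.2, -3.9]
finger_gap: 15.3
grasp_force: 48.7
```

Emit:
apply_moves(steps="0 0 0 0.7 0.044 0 255; 0 0 0 1.4 0.089 0 255; 0 0 0 2.1 0.133 0 255; 0 0 0 2.8 0.178 0 255; 0 0 0 3.5 0.222 0 255; 0 0 0 4.1 0.26 0 255; 0 0 0 4.7 0.298 0 255; 0 0 0 5.3 0.337 0 255; 0 0 0 5.8 0.368 0 255; 0 0 0 6.2 0.394 0 255; 0 0 0 6.5 0.413 0 255; 0 0 0 6.6 0.419 0 255")

```text
clock: 9.35
eef_pos: [467.9, 285.3, 76.8]
eef_rot: [[-0.999, 0.043, 0.0], [0.043, 0.999, 0.0], [-0.0, 0.0, -1.0]]
contact_force: [-0.7, 0.4, -3.8]
finger_gap: 15.3
grasp_force: 48.7
```

```bash
python3 - <<'E'
from h import *
w=snap('wrist','w5')
s=manip.state();print(s['clock'],s['eef_pos'],np.round(s['eef_rot'],4),s['contact_force'],s['torque'],s['finger_gap'],np.round(s['joint_positions'],2))
E
```

```text
9.4 [467.91466199 285.3447542   76.86082345] [[-9.991e-01  4.270e-02  0.000e+00]
 [ 4.270e-02  9.991e-01  2.000e-04]
 [-0.000e+00  2.000e-04 -1.000e+00]] [ 0.35671814 -0.44131597 -2.73734302] [0.02965275 0.06261963 0.01553616] 15.25929151487003 [-0.7   0.31  0.08  1.85 -0.03  0.98  0.92]
```

View pics/w5.png

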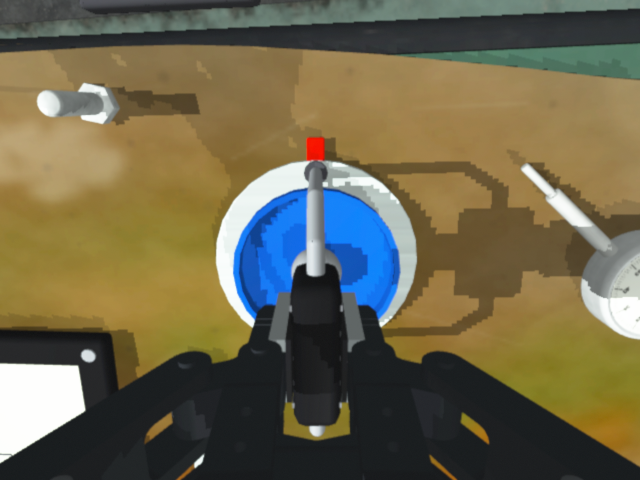

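The flange is clear of the channel mouth, about 20 mm beyond it, and the ball is still centred at (317,262). I'll lift straight up, then carry it over the panel.

Emit:
apply_moves(steps="0 0 0 0 0 -0.1 255; 0 0 0 0 0 -0.3 255; 0 0 0 0 0 -0.7 255; 0 0 0 0 0 -1.2 255; 0 0 0 0 0 -1.9 255; 0 0 0 0 0 -2.6 255; 0 0 0 0 0 -3.4 255; 0 0 0 0 0 -4.2 255; 0 0 0 0 0 -4.9 255; 0 0 0 0 0 -5.5 255; 0 0 0 0 0 -5.9 255; 0 0 0 0 0 -6.07 255")

```text
clock: 10.9
eef_pos: [468.0, 285.3, 137.7]
eef_rot: [[-0.999, 0.043, 0.0], [0.043, 0.999, 0.0], [-0.0, 0.0, -1.0]]
contact_force: [-0.0, -0.0, -3.0]
finger_gap: 15.1
grasp_force: 48.7
```

Emit:
apply_moves(steps="0 0 0 -0.086 -0.141 0 255; 0 0 0 -0.258 -0.423 0 255; 0 0 0 -0.516 -0.845 0 255; 0 0 0 -0.86 -1.409 0 255; 0 0 0 -1.29 -2.11 0 255; 0 0 0 -1.806 -2.96 0 255; 0 0 0 -2.41 -3.945 0 255; 0 0 0 -3.1 -5.07 0 255; 0 0 0 -3.87 -6.34 0 255; 0 0 0 -4.64 -7.61 0 255; 0 0 0 -5.42 -8.88 0 255; 0 0 0 -6.19 -10.145 0 255")

```text
clock: 12.4
eef_pos: [526.1, 180.3, 137.5]
eef_rot: [[-0.999, 0.043, 0.0], [0.043, 0.999, 0.0], [-0.0, 0.0, -1.0]]
contact_force: [0.1, 1.3, -3.1]
finger_gap: 15.2
grasp_force: 48.7
```

Emit:
apply_moves(steps="0 0 0 -0.774 -1.27 0 255; 0 0 0 -1.55 -2.54 0 255; 0 0 0 -2.32 -3.8 0 255; 0 0 0 -3.1 -5.07 0 255; 0 0 0 -3.78 -6.2 0 255; 0 0 0 -4.39 -7.19 0 255; 0 0 0 -4.9 -8.03 0 255; 0 0 0 -5.33 -8.74 0 255; 0 0 0 -5.68 -9.3 0 255; 0 0 0 -5.93 -9.72 0 255; 0 0 0 -6.11 -10.0 0 255; 0 0 0 -6.19 -10.145 0 255")

```text
clock: 13.9
eef_pos: [583.1, 77.2, 137.5]
eef_rot: [[-0.999, 0.043, -0.0], [0.043, 0.999, 0.0], [0.0, 0.0, -1.0]]
contact_force: [-0.4, -0.4, -2.6]
finger_gap: 15.3
grasp_force: 48.8
```

```bash
python3 - <<'E'
from h import *
s=manip.state();print(s['clock'],s['eef_pos'],np.round(s['eef_rot'],4),s['contact_force'],s['torque'],s['finger_gap'],np.round(s['joint_positions'],2))
E
```

```text
13.9 [583.07694279  77.24460196 137.48846018] [[-9.991e-01  4.280e-02 -0.000e+00]
 [ 4.280e-02  9.991e-01  1.000e-04]
 [ 0.000e+00  1.000e-04 -1.000e+00]] [-0.37331059 -0.40962135 -2.60180211] [-0.02608996 -0.0136048   0.03486752] 15.276933517259787 [-0.39  0.33  0.22  1.7  -0.08  1.12  1.38]
```

Emit:
apply_moves(steps="0 0 0.011 0 0 0 255; 0 0 0.033 0 0 0 255; 0 0 0.067 0 0 0 255; 0 0 0.111 0 0 0 255; 0 0 0.167 0 0 0 255; 0 0 0.233 0 0 0 255; 0 0 0.311 0 0 0 255; 0 0 0.4 0 0 0 255; 0 0 0.5 0 0 0 255; 0 0 0.6 0 0 0 255; 0 0 0.7 0 0 0 255; 0 0 0.8 0 0 0 255")

```text
clock: 15.4
eef_pos: [583.0, 77.4, 137.5]
eef_rot: [[-0.662, 0.749, 0.0], [0.749, 0.662, 0.0], [0.0, 0.0, -1.0]]
contact_force: [-0.2, -0.6, -1.9]
finger_gap: 15.2
grasp_force: 48.7
```

Emit:
apply_moves(steps="0 0 0.1 0 0 0 255; 0 0 0.2 0 0 0 255; 0 0 0.3 0 0 0 255; 0 0 0.4 0 0 0 255; 0 0 0.489 0 0 0 255; 0 0 0.567 0 0 0 255; 0 0 0.633 0 0 0 255; 0 0 0.689 0 0 0 255; 0 0 0.733 0 0 0 255; 0 0 0.767 0 0 0 255; 0 0 0.789 0 0 0 255; 0 0 0.8 0 0 0 255")

```text
clock: 16.9
eef_pos: [583.0, 77.3, 137.5]
eef_rot: [[0.073, 0.997, -0.0], [0.997, -0.073, 0.0], [0.0, -0.0, -1.0]]
contact_force: [-0.2, 0.1, -3.3]
finger_gap: 15.5
grasp_force: 48.7
```

```bash
python3 - <<'E'
from h import *
a=snap('wrist','w6');b=snap('side','side6');c=snap('top','top6')
s=manip.state();print(s['clock'],s['eef_pos'],np.round(s['eef_rot'],4),s['contact_force'],s['torque'],s['finger_gap'])
p=proj(b,(583,77,60)).astype(int);print(p)
m=cv2.resize(b['image'][p[1]-60:p[1]+40,p[0]-60:p[0]+60],None,fx=4,fy=4,interpolation=cv2.INTER_CUBIC)
w=cv2.resize(a['image'][60:460,140:500],None,fx=.88,fy=1)
cv2.imwrite('pics/fin.png',np.hstack([m[:400],w[:400]])[:,:,::-1])
E
```

```text
17.05 [583.04376842  77.29975733 137.51427251] [[ 7.180e-02  9.974e-01  0.000e+00]
 [ 9.974e-01 -7.180e-02  1.000e-04]
 [ 1.000e-04  0.000e+00 -1.000e+00]] [ 0.0617632   0.27904536 -3.49739566] [ 0.01400102 -0.01772239 -0.03347735] 15.537306414128382
[315 250]
```

View pics/fin.png

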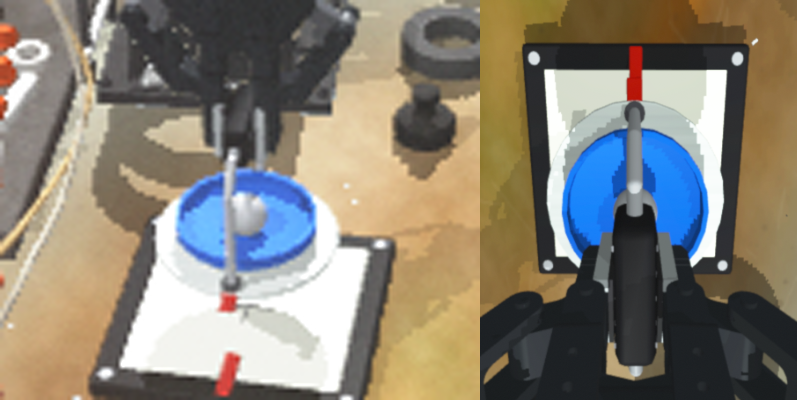

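The pointer lines up with the bar in the wrist crop at (635,90), and the ball is in the middle of the bowl at (247,213) in the side crop. I'll let it settle, then hand in.

Emit:
apply_moves(steps="0 0 0 0 0 0 255; 0 0 0 0 0 0 255; 0 0 0 0 0 0 255; 0 0 0 0 0 0 255; 0 0 0 0 0 0 255; 0 0 0 0 0 0 255; 0 0 0 0 0 0 255; 0 0 0 0 0 0 255; 0 0 0 0 0 0 255; 0 0 0 0 0 0 255; 0 0 0 0 0 0 255; 0 0 0 0 0 0 255")

```text
clock: 18.55
eef_pos: [583.0, 77.3, 137.5]
eef_rot: [[0.072, 0.997, 0.0], [0.997, -0.072, 0.0], [0.0, 0.0, -1.0]]
contact_force: [-0.1, 0.2, -4.4]
finger_gap: 15.3
grasp_force: 48.7
```

```bash
python3 -c "
from rig import manip
print(manip.close_job())"
```

```text
the job is handed in; nothing more can be done
None
```

I handed the job in at about 18.6 s, no verdict came back: the dish is held level and still over the panel centre, about 5 cm up, with its pointer along the red bar and the ball in the middle.

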